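Make up two pipe-fitting kits for brazing

ROBOT

A 6-joint arm with a two-finger parallel gripper is mounted at the origin on the work surface. World frame = base frame: x ahead of the robot, y to its left, z up, the work surface at z = 0. Lengths are in m, angles in degrees, forces in N, time in s.
With the tool pointing down it reaches from about 0.375 to 0.9 m from the base axis. Payload 3.1 kg.
Tool frame: the origin (TCP) lies at the very end of the fingers, on their centre line; the grasp point (between the pads) lies 19 mm behind it; z points along the fingers, y is the line along which they close (so a half turn about z gives the same grasp; the last joint's range is limited). The gripper opens to 87 mm and grips with 3 to 60 N. Pads are 19 mm wide; open, the fingers measure 117 mm over their backs; the gripper's body (75 mm by 190 mm) begins 51 mm behind the grasp point.
Start: joints at [63.054, 30.224, 82.088, -0, 67.689, -10.227], TCP at [0.18, 0.599, 0.223] pointing down, gripper open.
Joint ranges: [-176.69, 176.69], [-43.24, 126.21], [12.49, 139.97], [-82, 262], [0, 151.66], [-163.58, 163.58]. Speed limits (degrees/s): [159.86, 159.86, 180, 180, 180, 180].

INTERFACE

Orientations are given as a 3x3 rotation matrix whose columns are the frame's x, y, z axes.
In Python, from rig import * gives the robot as it stands.
- The arm moves only by the tool jog_arm, never from a script. Its arguments are lists of equal length, an entry for each row: "delta_pos": the shift along the world's x, y, z in cm, a list of three; "turn": the turn about the world's z in degrees; "grip": the closure, from 0 (fully open) to 1 (shut). In form: {"delta_pos": [[x, y, z], ...], "turn": [turn, ...], "grip": [grip, ...]}. A call has 1 to 12 rows; each row is the pose to reach, as a shift and turn from the pose commanded when the call began; what a row does not reach only later rows make up. A row lasts 1/8 s, in which the tool goes at most 62.5 mm and 10.7 degrees, less where a joint would pass 70% of its speed; a pose out of reach is approached as far as the arm can. A call with a gripper value outside its range is refused whole. The fingers move at their own pace and stop on an object; the grip force is fixed at half the most. Time passes only in rows, so rows that repeat a pose let the fingers close. It gives the time, the measured TCP pose, the force, the opening and the grip force at its end, in the units of the state.
- read_state(): the state, without advancing time (a new reading comes with each control period).
- capture(name): name is "scene" or "top" or "wrist"; returns a dict with "color" (384x512x3 uint8, blue, green, red), "fovy" (degrees; the focal length in pixels is half the picture's height over the tangent of half this angle, whatever the lens; pixels are square), "cx", "cy" (the principal point, pixels), "camera_from_world" (4x4, takes a point from world to camera coordinates). Camera axes: x right, y up, looking along -z (the intrinsics and any distortion apply to the point x, -y, -z); pixel columns grow to the right and rows downward; lengths in m; the calibration is good to about 2 mm. A picture is of the moment at which its call begins. There is no depth.
- hand_in(): hands the job in; it is judged then, once.
The state is a dict: "time_s": time; "joint_positions": joint angles; "qvel": joint speeds; "tau": joint torques, N m; "position": TCP position; "tcp_rot": TCP orientation; "force": force on the tool from outside, world axes, zero at the start; "moment": the same for the moment, N m; "opening": opening from 0.0 (shut) to 1.0 (fully open); "grasp_force": force on a finger pad.
Only numpy, scipy, OpenCV 4.12 (cv2) and the standard library are available. Lean on these libraries where they do the work, as an engineer would, in place of code of your own. Each camera call takes 0.05 s, during which the arm holds its last target. There are 200 camera calls.

TASK

Make up two kits of pipe fittings from the loose stock: put the elbow and the wide sleeve in the two-bay tray, and the tee, the narrow sleeve and the hexagonal nut in the three-bay tray, one fitting to a bay (any bay of its tray), in the middle of the bay and flat on its floor, the same way up as it is now. Set each one down gently rather than dropping it, and leave the end cap where it is.

Things in the scene. Friction and masses are not known exactly. Their poses are not given: they have to be found in the camera images.
- two_bay_tray: the shorter kit tray, sheet metal, open top, fixed to the bench: 180 long (x), 92 wide (y). two equal square bays in a row along its x axis, each 84 x 84 inside, centres at x = -44 and +44, y = 0. Outer walls and dividers 4 thick, rising to 10 above the bench; bay floors 3 above the bench. Origin: centre of the tray, at bench height. (sizes in mm)
- three_bay_tray: the longer kit tray, sheet metal, open top, fixed to the bench: 268 long (x), 92 wide (y). three equal square bays in a row along its x axis, each 84 x 84 inside, centres at x = -88, 0 and +88, y = 0. Outer walls and dividers 4 thick, rising to 10 above the bench; bay floors 3 above the bench. Origin: centre of the tray, at bench height. (sizes in mm)
- elbow: copper right-angle pipe elbow lying flat, tube 32 diameter, 32 high, footprint 62 x 62. Origin: centre of its footprint, on its underside; z up. One arm lies along x (centre line y = -15, open end x = 31), the other along y (centre line x = -15, open end y = 31), a bend joins them. Each arm is straight and free from 5 to 31: pinch the first across y at (17, -15). (sizes in mm)
- tee: copper pipe tee lying flat, tube 32 diameter, 32 high, footprint 62 x 62. Origin: centre of its footprint, on its underside; z up. The straight run lies along x (centre line y = -15, ends x = -31 and 31); the branch leaves its middle along +y, open end y = 31. The branch is free of the run from y = 1 to 31: pinch it across x at (0, 16). (sizes in mm)
- wide_sleeve: the wide copper sleeve: a short tube standing on end, 50 outside diameter, 43 bore, 40 high. Origin: centre of its underside; z up along the tube. (sizes in mm)
- narrow_sleeve: the narrow copper sleeve: a short tube standing on end, 28 outside diameter, 22 bore, 44 high. Origin: centre of its underside; z up along the tube. (sizes in mm)
- hex_nut: large brass hexagonal union nut lying flat, 46 across flats, about 53 across corners, 28 high, with a 30 through hole upward. Origin: centre of its underside; z up along the hole. Its flats face along its x axis and every 60 degrees from it. (sizes in mm)
- end_cap: copper pipe end cap: a closed round cap with a domed top, 35 in diameter, 32 high. It belongs to neither kit and stays. Origin: centre of its underside. (sizes in mm)
There are look-alikes about, which are no part of the job. There is more than one size of the hex_nut; the one meant has the size given above.

How it is judged:
By the outcome, as a careful person would: the job done as asked, in the order asked, and still so for the second after the job is handed in, with the robot touching nothing.
It also fails if it takes over 115 s, if anything falls off the work surface, if the arm or the gripper's body presses on something with over 40 N, if the wrist force passes 120 N, or if a joint passes its speed limit or range.

## Working session

There is one attempt and no reset: what is moved stays moved. The work goes in short steps, Python scripts to look and compute and a tool call to move; the robot and the scene stay as the last step left them, time stands still between calls to the robot, and variables do not carry over. Pictures are saved under pics/ and viewed, at most 14 in all, crops included, and the job is handed in when it is done.

Besides the shell and the picture viewer there is one more tool, called after "Emit:" by a JSON object that holds its "method" and its "body", one argument or row to a line. jog_arm: Moves the arm, as the interface text tells. Its arguments: {"type":"object","properties":{"delta_pos":{"type":"array"},"turn":{"type":"array"},"grip":{"type":"array"}},"required":["delta_pos","turn","grip"]}

```bash
ls; mkdir -p pics
python3 - <<'E'
from rig import *
import cv2,pickle
for n in("top","scene"):
    c=capture(n);pickle.dump(c,open(n+".pkl","wb"));cv2.imwrite(f"pics/{n}0.png",cv2.resize(c["color"],(800,600),interpolation=cv2.INTER_CUBIC))
    print(n,c["fovy"],c["cx"],c["cy"],c["camera_from_world"].round(3).tolist(),[k for k in c])
s=read_state();print(s)
E
```

```text
pics
top 43.324643701394145 251.80962261329483 188.67777120723764 [[-0.029, -0.999, -0.017, 0.012], [0.99, -0.031, 0.14, -0.558], [-0.14, -0.012, 0.99, -1.062], [0.0, 0.0, 0.0, 1.0]] ['color', 'fovy', 'cx', 'cy', 'camera_from_world']
scene 57.911335293149875 252.53395124559097 191.5253789970408 [[-0.695, 0.719, 0.011, 0.388], [-0.459, -0.455, 0.763, 0.217], [0.554, 0.526, 0.646, -1.001], [0.0, 0.0, 0.0, 1.0]] ['color', 'fovy', 'cx', 'cy', 'camera_from_world']
{'time_s': 0.1, 'joint_positions': array([ 6.30544867e+01,  3.02744154e+01,  8.21482160e+01,  2.05560643e-05,
        6.76892630e+01, -1.02254312e+01]), 'qvel': array([-0.05866319, -0.11259616, -0.21055484,  0.0726068 , -0.01510591,
        0.16826686]), 'tau': array([-9.97366874e-05, -4.40986562e+01, -1.77152038e+01,  6.35259342e-02,
        5.32573136e-02, -3.73590797e-05]), 'position': array([0.17946265, 0.59800089, 0.22166577]), 'tcp_rot': array([[-9.57721523e-01,  2.87695499e-01, -8.85250100e-04],
       [ 2.87696651e-01,  9.57720004e-01, -1.74076083e-03],
       [ 3.47012675e-04, -1.92184760e-03, -9.99998093e-01]]), 'force': array([-0.72642227,  0.7630751 ,  0.09314645]), 'moment': array([ 0.0188286 ,  0.0074534 , -0.03301701]), 'grasp_force': 0.0, 'opening': 1.0014912379760628}
```

View pics/top0.png

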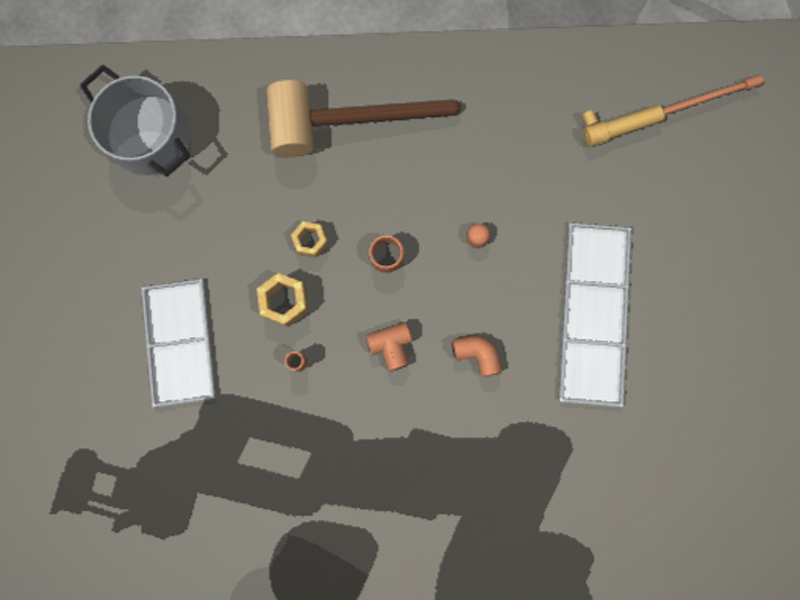

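View pics/scene0.png

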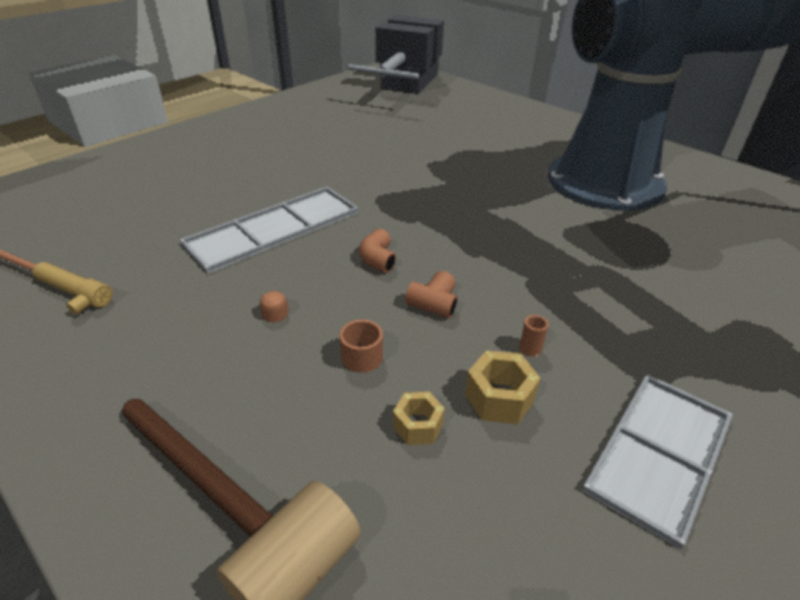

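The top view has two nuts, at about (309,238) and (281,299). I'll measure both, fitting the known model silhouettes to colour masks in both cameras.

```bash
cat > fit.py <<'E'
import numpy as np,cv2
from scipy.optimize import minimize
U=4
def proj(c,P,s=1):
    P=np.atleast_2d(P);M=c["camera_from_world"];q=P@M[:3,:3].T+M[:3,3]
    f=c["color"].shape[0]/2/np.tan(np.radians(c["fovy"]/2))
    return s*np.c_[c["cx"]+f*q[:,0]/-q[:,2],c["cy"]-f*q[:,1]/-q[:,2]]
def unproj(c,px,z):
    M=c["camera_from_world"];f=c["color"].shape[0]/2/np.tan(np.radians(c["fovy"]/2))
    px=np.atleast_2d(px);d=np.c_[(px[:,0]-c["cx"])/f,-(px[:,1]-c["cy"])/f,-np.ones(len(px))]@M[:3,:3]
    o=-M[:3,:3].T@M[:3,3];return o+d*((z-o[2])/d[:,2])[:,None]
t=np.linspace(0,2*np.pi,49)
def ring(p,ax,r):  # circle at p, normal ax (horizontal)
    ax=np.array(ax,float);n=np.array([-ax[1],ax[0],0]);return np.array(p)+r*(np.outer(np.cos(t),n)+np.outer(np.sin(t),[0,0,1]))
def std(r,h,z0=0,k=49):return np.vstack([np.c_[r*np.cos(t),r*np.sin(t),0*t+z] for z in(z0,h)])
def hexp(af,h):
    a=np.radians(30+60*np.arange(6));r=af/2/np.cos(np.pi/6);return np.vstack([np.c_[r*np.cos(a),r*np.sin(a),0*a+z] for z in(0,h)])
def elbow():
    R=20;cs=[ring([31,-15,16],[1,0,0],16)]
    for a in np.radians(np.linspace(0,90,10)): # bend, centre (5,5)
        cs.append(ring([5-R*np.sin(a),5-R*np.cos(a),16],[np.cos(a),-np.sin(a),0],16))
    cs.append(ring([-15,31,16],[0,1,0],16));return [np.vstack(p) for p in zip(cs,cs[1:])]
MODELS=dict(elbow=elbow(),tee=[np.vstack([ring([x,-15,16],[1,0,0],16) for x in(-31,31)]),np.vstack([ring([0,y,16],[0,1,0],16) for y in(-15,31)])],
 wide_sleeve=[std(25,40)],narrow_sleeve=[std(14,44)],hex_nut=[hexp(46,28)])
def place(P,x,y,th):
    a=np.radians(th);R=np.array([[np.cos(a),-np.sin(a),0],[np.sin(a),np.cos(a),0],[0,0,1]]);return P/1000@R.T+[x,y,0]
def render(c,model,x,y,th):
    h,w=c["color"].shape[:2];m=np.zeros((h*U,w*U),np.uint8)
    for P in model:
        q=((proj(c,place(P,x,y,th))+.5)*U*16).astype(np.int32)
        cv2.fillConvexPoly(m,cv2.convexHull(q),255,shift=4)
    return m
def mask(c,xyz):
    im=cv2.resize(c["color"],None,fx=U,fy=U,interpolation=cv2.INTER_CUBIC);hsv=cv2.cvtColor(im,cv2.COLOR_BGR2HSV)
    m=((hsv[...,1]>100)&(hsv[...,0]<35)).astype(np.uint8)
    cs,_=cv2.findContours(m,cv2.RETR_EXTERNAL,cv2.CHAIN_APPROX_NONE)
    p=proj(c,xyz,U)[0];cs=[k for k in cs if cv2.contourArea(k)>300]
    k=max(cs,key=lambda k:cv2.pointPolygonTest(k,(float(p[0]),float(p[1])),True))
    o=np.zeros_like(m);cv2.drawContours(o,[k],-1,255,-1);return o
def fit(cams,model,x,y,ths,zc=.02):
    ms=[mask(c,[x,y,zc]) for c in cams]
    def cost(v):
        s=0
        for c,m in zip(cams,ms):
            r=render(c,model,v[0]/1000,v[1]/1000,v[2]);s+=1-np.count_nonzero(r&m)/np.count_nonzero(r|m)
        return s/len(cams)
    best=None
    for th in ths:
        s=np.array([[x*1e3,y*1e3,th]]*4)+[[0,0,0],[8,0,0],[0,8,0],[0,0,25]]
        r=minimize(cost,s[0],method="Nelder-Mead",options=dict(initial_simplex=s,maxiter=90,xatol=.1,fatol=1e-4))
        if best is None or r.fun<best.fun:best=r
    return best.x,best.fun
E
cat > m1.py <<'E'
import pickle
from fit import *
C=[pickle.load(open(n+".pkl","rb")) for n in("top","scene")];T=C[0]
G=dict(hex_nut=(309,238),big_nut=(281,299),wide_sleeve=(386,252),narrow_sleeve=(295,359),tee=(390,345),elbow=(478,353))
for n,p in G.items():
    g=unproj(T,np.array(p)/1.5625,.025)[0]
    mod=MODELS.get(n,MODELS["hex_nut"]);ths=[0,90,180,270] if n in("tee","elbow") else ([-20,10] if "nut" in n else [0])
    for cams in (C,[T],[C[1]]):
        v,f=fit(cams,mod,g[0],g[1],ths);print(n,v.round(1),"1-IoU",round(f,3))
for n,p,L in(("two",(178,342),180),("three",(597,314),268)):
    im=cv2.resize(T["color"],None,fx=U,fy=U,interpolation=cv2.INTER_CUBIC);hsv=cv2.cvtColor(im,cv2.COLOR_BGR2HSV)
    m=((hsv[...,2]>125)|((hsv[...,1]<40)&(hsv[...,0]>90))).astype(np.uint8);m=((im[...,0].astype(int)-im[...,2]>0)|(im.min(2)>140)).astype(np.uint8)
    q=np.array(p)/1.5625*U
    cs,_=cv2.findContours(m,cv2.RETR_EXTERNAL,cv2.CHAIN_APPROX_NONE)
    k=max([k for k in cs if cv2.contourArea(k)>300*16],key=lambda k:cv2.pointPolygonTest(k,tuple(map(float,q)),True))
    w=unproj(T,(k[:,0]+.5)/U-.5,.010)[:,:2]*1000
    print(n,cv2.minAreaRect(w.astype(np.float32)))
E
python3 m1.py
```

```text
hex_nut [650.7 120.9 -10.9] 1-IoU 0.092
hex_nut [651.5 121.2 -10.7] 1-IoU 0.052
hex_nut [647.9 119.6  -7.7] 1-IoU 0.069
big_nut [562.7 164.9  33.4] 1-IoU 0.492
big_nut [558.9 168.8  -9.2] 1-IoU 0.495
big_nut [562.8 163.7  28.6] 1-IoU 0.485
wide_sleeve [622.7   5.3  24.9] 1-IoU 0.085
wide_sleeve [624.    5.4  13.9] 1-IoU 0.072
wide_sleeve [619.7   2.9 -10. ] 1-IoU 0.082
narrow_sleeve [466.9 141.7   3.4] 1-IoU 0.155
narrow_sleeve [467.5 142.2   2.9] 1-IoU 0.146
narrow_sleeve [463.2 139.4 -10.2] 1-IoU 0.15
tee [482.4   0.5 107. ] 1-IoU 0.104
tee [483.8   1.  106.6] 1-IoU 0.072
tee [480.2  -0.7 109.7] 1-IoU 0.116
elbow [ 467.2 -123.9   99.5] 1-IoU 0.139
elbow [ 468.3 -123.3   99.3] 1-IoU 0.091
elbow [ 464.4 -127.    96.7] 1-IoU 0.171
two ((502.2223205566406, 320.2008972167969), (182.81109619140625, 95.57925415039062), 6.094256401062012)
three ((526.1243286132812, -302.8010559082031), (94.94166564941406, 269.7881774902344), 83.3357162475586)
```

Run:
```python
import cv2
im=cv2.imread("pics/top0.png")[190:420,120:650];cv2.imwrite("pics/crop.png",cv2.resize(im,None,fx=1.5,fy=1.5,interpolation=cv2.INTER_CUBIC))
```

```text
(no output)
```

View pics/crop.png

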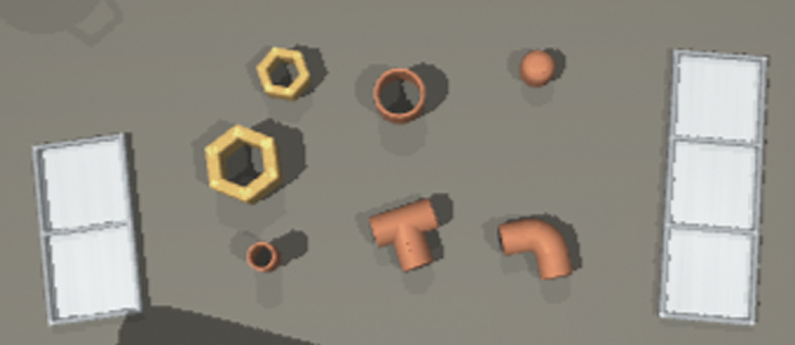

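Nut candidates in the crop are the small one at (283,72) and the large one at (242,163). The small one fits the 46 mm across-flats model (IoU 0.95), while the large one is much too big (IoU 0.5), so the small one is meant. Next I move toward the elbow.

Emit:
{"method": "jog_arm", "body": {
  "delta_pos": [
    [27,-70,3],
    [27,-70,3],
    [27,-70,3],
    [27,-70,3],
    [27,-70,3],
    [27,-70,3],
    [27,-70,3],
    [27,-70,3],
    [27,-70,3],
    [27,-70,3],
    [27,-70,3],
    [27,-70,3]
  ],
  "turn": [26,26,26,26,26,26,26,26,26,26,26,26],
  "grip": [0,0,0,0,0,0,0,0,0,0,0,0]
}}

```text
time_s: 1.6
position: [0.4491, -0.1012, 0.2524]
tcp_rot: [[-0.987, -0.16, 0.0], [-0.16, 0.987, 0.0], [-0.0, 0.0, -1.0]]
force: [1.7, -0.8, -0.4]
opening: 1.0
grasp_force: 0.0
```

```bash
cat > look.py <<'E'
import sys,pickle
from rig import *
from fit import *
c=capture("wrist");n=sys.argv[1];pickle.dump(c,open(n+".pkl","wb"));cv2.imwrite(f"pics/{n}.png",c["color"])
s=read_state();y=s["tcp_rot"][:,1];print(round(s["time_s"],2),(s["position"]*1000).round(1),"phi",np.degrees(np.arctan2(y[1],y[0])).round(1),"open",s["opening"].round(3),"gf",s["grasp_force"].round(1))
for a in sys.argv[2:]:
    k,x,yy,th=a.split(",")
    v,f=fit([c],MODELS[k],float(x)/1e3,float(yy)/1e3,[float(th)]);print(k,v.round(1),round(f,3),proj(c,[float(x)/1e3,float(yy)/1e3,.02]).round())
E
python3 look.py w1 elbow,467,-124,99 tee,482,0,107
```

```text
Traceback (most recent call last):
  File "look.py", line 5, in <module>
    s=read_state();y=s["tcp_rot"][:,1];print(round(s["time_s"],2),(s["position"]*1000).round(1),"phi",np.degrees(np.arctan2(y[1],y[0])).round(1),"open",s["opening"].round(3),"gf",s["grasp_force"].round(1))
                                                                                                                                                        ^^^^^^^^^^^^^^^^^^
AttributeError: 'float' object has no attribute 'round'
```

View pics/w1.png

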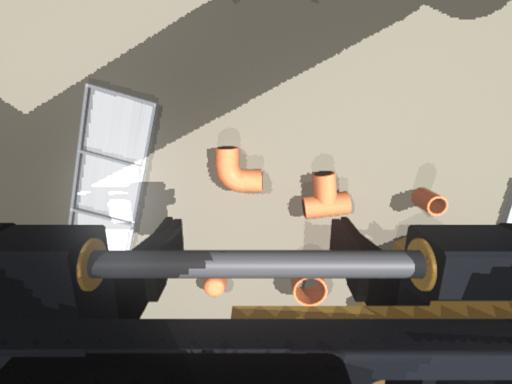

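The wrist view shows the elbow at (237,172), the tee at (325,197) and the narrow sleeve at (430,202).

```bash
sed -i 's/s\["opening"\].round(3)/round(float(s["opening"]),3)/;s/s\["grasp_force"\].round(1)/round(float(s["grasp_force"]),1)/' look.py
python3 look.py w1 elbow,467,-124,99 tee,482,0,107 narrow_sleeve,467,142,0
```

```text
1.7 [ 452.4 -105.6  252.9] phi 98.9 open 1.001 gf 0.0
elbow [ 467.3 -123.5  101.4] 0.062 [[246. 167.]]
tee [482.1  -0.7 107.7] 0.518 [[334. 191.]]
narrow_sleeve [465.6 137.8   1.8] 0.165 [[438. 197.]]
```

Emit:
{"method": "jog_arm", "body": {
  "delta_pos": [
    [-0.1,-4.1,-5],
    [-0.1,-4.1,-10],
    [-0.1,-4.1,-15],
    [-0.1,-4.1,-19],
    [-0.1,-4.1,-21],
    [-0.1,-4.1,-22.5],
    [-0.1,-4.1,-23.5],
    [-0.1,-4.1,-24.4],
    [-0.1,-4.1,-24.4],
    [-0.1,-4.1,-24.4],
    [-0.1,-4.1,-24.4]
  ],
  "turn": [1,1,1,1,1,1,1,1,1,1,1],
  "grip": [0,0,0,0,0,0,0,0,0,0,0]
}}

```text
time_s: 3.08
position: [0.4482, -0.1403, 0.0089]
tcp_rot: [[-0.984, -0.178, 0.001], [-0.178, 0.984, -0.001], [-0.001, -0.001, -1.0]]
force: [-0.0, -0.2, -0.9]
opening: 1.001
grasp_force: 0.0
```

Emit:
{"method": "jog_arm", "body": {
  "delta_pos": [
    [0,0,0],
    [0,0,0],
    [0,0,0],
    [0,0,0],
    [0,0,0],
    [0,0,0],
    [0,0,0],
    [0,0,0]
  ],
  "turn": [0,0,0,0,0,0,0,0],
  "grip": [0.4,0.6,1,1,1,1,1,1]
}}

```text
time_s: 4.08
position: [0.4479, -0.1402, 0.0084]
tcp_rot: [[-0.984, -0.178, 0.0], [-0.178, 0.984, -0.0], [-0.0, -0.0, -1.0]]
force: [0.2, 0.1, 0.5]
opening: 0.357
grasp_force: 30.0
```

Emit:
{"method": "jog_arm", "body": {
  "delta_pos": [
    [0,0,1],
    [0,0,4],
    [0,0,8],
    [0,0,12],
    [0,5,14],
    [1,10,15],
    [2,16,15],
    [3,22,15],
    [4,28,15],
    [6,34,15],
    [7,40,15],
    [7,40,15]
  ],
  "turn": [0,0,0,0,-4,-4,-4,-4,-4,-4,-4,-4],
  "grip": [1,1,1,1,1,1,1,1,1,1,1,1]
}}

```text
time_s: 5.58
position: [0.5179, 0.2641, 0.1589]
tcp_rot: [[-0.993, -0.115, 0.002], [-0.115, 0.993, 0.001], [-0.002, 0.001, -1.0]]
force: [-0.4, -0.5, -0.8]
opening: 0.361
grasp_force: 30.0
```

```bash
cat > tray.py <<'E'
import pickle
from fit import *
C=[pickle.load(open(n+".pkl","rb")) for n in("top","scene")]
def tm(c,p):
    im=cv2.resize(c["color"],None,fx=U,fy=U,interpolation=cv2.INTER_CUBIC)
    m=((im[...,0].astype(int)-im[...,2]>0)|(im.min(2)>140)).astype(np.uint8)
    cs,_=cv2.findContours(m,cv2.RETR_EXTERNAL,cv2.CHAIN_APPROX_NONE);q=proj(c,p,U)[0]
    k=max([k for k in cs if cv2.contourArea(k)>4800],key=lambda k:cv2.pointPolygonTest(k,tuple(map(float,q)),True))
    o=np.zeros_like(m);cv2.drawContours(o,[k],-1,255,-1);return o
for n,x,y,th,L in(("two",502,320,6,180),("three",526,-303,-6.7,268)):
    B=np.array([[a*L/2,b*46,z] for a in(-1,1) for b in(-1,1) for z in(0,10)],float)
    for cams in(C,C[:1],C[1:]):
        ms=[tm(c,[x/1e3,y/1e3,.005]) for c in cams]
        def cost(v):
            s=0
            for c,m in zip(cams,ms):r=render(c,[B],v[0]/1e3,v[1]/1e3,v[2]);s+=1-np.count_nonzero(r&m)/np.count_nonzero(r|m)
            return s
        s=np.array([[x,y,th]]*4)+[[0,0,0],[6,0,0],[0,6,0],[0,0,6]]
        r=minimize(cost,s[0],method="Nelder-Mead",options=dict(initial_simplex=s,maxiter=90));v=r.x
        a=np.radians(v[2]);d=88 if L>200 else 44
        print(n,v.round(1),round(r.fun/len(cams),3),[(v[:2]+k*d*np.array([np.cos(a),np.sin(a)])).round(1).tolist() for k in(-1,0,1)])
E
python3 tray.py; python3 look.py w2
```

```text
two [501.4 321.    5.9] 0.036 [[457.6, 316.5], [501.4, 321.0], [545.1, 325.6]]
two [502.3 321.8   6.1] 0.007 [[458.5, 317.1], [502.3, 321.8], [546.0, 326.5]]
two [498.5 319.8   6.3] 0.011 [[454.8, 314.9], [498.5, 319.8], [542.3, 324.6]]
three [ 524.6 -303.8   -6.7] 0.03 [[437.2, -293.5], [524.6, -303.8], [612.0, -314.1]]
three [ 526.4 -303.4   -6.7] 0.01 [[439.0, -293.2], [526.4, -303.4], [613.8, -313.7]]
three [ 523.9 -305.9   -6.5] 0.015 [[436.5, -295.9], [523.9, -305.9], [611.3, -315.9]]
5.62 [517.1 261.7 158.6] phi 96.5 open 0.359 gf 30.0
```

View pics/w2.png

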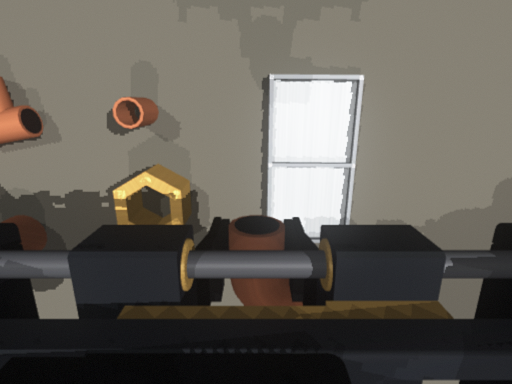

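The elbow is held at (257,240) and the tray's near corners are at (268,77) and (361,77). I'll check those against the tray fit.

Run:
```python
import pickle
from fit import *
from rig import read_state
c=pickle.load(open("w2.pkl","rb"))
print((unproj(c,[[267,76],[361.5,76],[268,164],[355.5,164]],.01)*1000).round(1))
B=np.array([[a*90,b*46,10] for a in(-1,0) for b in(-1,1)],float);print((place(B,.5014,.321,5.9)*1000).round(1))
for i in range(2):print((read_state()["position"]*1000).round(2))
```

```text
[[419.3 262.4  10. ]
 [408.7 353.6  10. ]
 [505.4 274.3  10. ]
 [494.8 365.7  10. ]]
[[416.6 266.   10. ]
 [407.1 357.5  10. ]
 [506.1 275.2  10. ]
 [496.7 366.8  10. ]]
[517.06 261.7  158.59]
[517.06 261.7  158.59]
```

Emit:
{"method": "jog_arm", "body": {
  "delta_pos": [
    [0.8,4.7,0],
    [0.8,4.7,-3],
    [0.8,4.7,-7],
    [0.8,4.7,-10],
    [0.8,4.7,-12],
    [0.8,4.7,-13.2],
    [0.8,4.7,-13.9],
    [0.8,4.7,-14.3],
    [0.8,4.7,-14.5],
    [0.8,4.7,-14.6],
    [0.8,4.7,-14.7],
    [0.8,4.7,-14.7]
  ],
  "turn": [0,0,0,0,0,0,0,0,0,0,0,0],
  "grip": [1,1,1,1,1,1,1,1,1,1,1,1]
}}

```text
time_s: 7.12
position: [0.526, 0.307, 0.0116]
tcp_rot: [[-0.994, -0.11, 0.0], [-0.11, 0.994, 0.0], [-0.0, 0.0, -1.0]]
force: [-0.2, 0.5, -1.1]
opening: 0.359
grasp_force: 30.0
```

Emit:
{"method": "jog_arm", "body": {
  "delta_pos": [
    [0,0,0],
    [0,0,-0.03],
    [0,0,-0.03]
  ],
  "turn": [0,0,0],
  "grip": [1,1,1]
}}

```text
time_s: 7.5
position: [0.5259, 0.307, 0.0114]
tcp_rot: [[-0.994, -0.109, 0.0], [-0.109, 0.994, 0.0], [-0.0, 0.0, -1.0]]
force: [0.2, -0.1, 1.4]
opening: 0.357
grasp_force: 30.0
```

Emit:
{"method": "jog_arm", "body": {
  "delta_pos": [
    [0,0,0],
    [0,0,0],
    [0,0,0],
    [0,0,2],
    [0,0,5],
    [0,0,10],
    [0,-2,15],
    [4,-8,20],
    [6,-14,22],
    [9,-20,22],
    [9,-20,22],
    [9,-20,22]
  ],
  "turn": [0,0,0,0,0,0,0,0,0,0,0,0],
  "grip": [0.55,0.5,0.5,0.5,0.5,0.5,0.4,0,0,0,0,0]
}}

```text
time_s: 9.0
position: [0.6172, 0.1044, 0.2329]
tcp_rot: [[-0.994, -0.105, 0.003], [-0.105, 0.994, -0.0], [-0.003, -0.001, -1.0]]
force: [0.2, 0.6, 0.1]
opening: 0.988
grasp_force: 0.0
```

```bash
python3 look.py w3 elbow,545,324,96
```

```text
9.05 [616.  106.1 232.3] phi 96.2 open 0.992 gf 0.0
elbow [547.1 323.3  96.5] 0.119 [[442. 123.]]
```

View pics/w3.png

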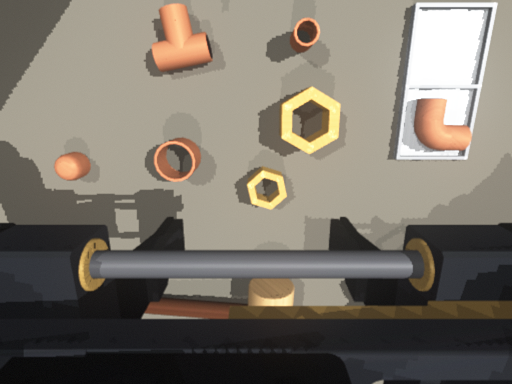

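The elbow at (440,125) sits in the middle of the far bay. From this view I also refine the wide sleeve (177,160), small nut (267,188), tee (180,40) and narrow sleeve (306,33).

```bash
python3 look.py w4 wide_sleeve,622,4,0 hex_nut,650,120,-10 tee,482,0,107 narrow_sleeve,466,140,0
```

```text
9.1 [615.3 107.2 231.8] phi 96.2 open 0.994 gf 0.0
wide_sleeve [622.6   4.8  10.5] 0.041 [[176. 159.]]
hex_nut [649.9 119.7 -11.1] 0.065 [[265. 190.]]
tee [ 4.832e+02 -1.000e-01  1.065e+02] 0.047 [[177.  37.]]
narrow_sleeve [467.7 140.5   7.9] 0.081 [[301.  36.]]
```

Emit:
{"method": "jog_arm", "body": {
  "delta_pos": [
    [0.6,-5,0],
    [0.6,-10.2,-3],
    [0.6,-10.2,-8],
    [0.6,-10.2,-13],
    [0.6,-10.2,-17],
    [0.6,-10.2,-19],
    [0.6,-10.2,-20.5],
    [0.6,-10.2,-21.3],
    [0.6,-10.2,-21.6],
    [0.6,-10.2,-21.6],
    [0.6,-10.2,-21.6]
  ],
  "turn": [0,0,0,0,0,0,0,0,0,0,0],
  "grip": [0,0,0,0,0,0,0,0,0,0,0]
}}

```text
time_s: 10.48
position: [0.6225, 0.0047, 0.016]
tcp_rot: [[-0.994, -0.109, 0.002], [-0.109, 0.994, -0.0], [-0.001, -0.0, -1.0]]
force: [-0.3, -0.2, -0.4]
opening: 1.002
grasp_force: 0.0
```

Emit:
{"method": "jog_arm", "body": {
  "delta_pos": [
    [0,0,0],
    [0,0,0],
    [0,0,0],
    [0,0,0],
    [0,0,0],
    [0,0,0],
    [0,0,0]
  ],
  "turn": [0,0,0,0,0,0,0],
  "grip": [0.3,0.4,1,1,1,1,1]
}}

```text
time_s: 11.35
position: [0.6219, 0.0049, 0.0151]
tcp_rot: [[-0.994, -0.109, -0.0], [-0.109, 0.994, 0.0], [0.0, 0.0, -1.0]]
force: [0.9, -0.3, 0.5]
opening: 0.563
grasp_force: 30.0
```

Emit:
{"method": "jog_arm", "body": {
  "delta_pos": [
    [0,0,1],
    [0,0,4],
    [0,0,8],
    [-2,2,12],
    [-5,6,13],
    [-9,12,13],
    [-12,17,13],
    [-15,22,13],
    [-16.4,27,13],
    [-16.4,31.1,12],
    [-16.4,31.1,9],
    [-16.4,31.1,6]
  ],
  "turn": [0,0,0,0,0,0,0,0,0,0,0,0],
  "grip": [1,1,1,1,1,1,1,1,1,1,1,1]
}}

```text
time_s: 12.85
position: [0.4579, 0.3169, 0.0752]
tcp_rot: [[-0.994, -0.111, 0.002], [-0.111, 0.994, 0.001], [-0.002, 0.0, -1.0]]
force: [0.1, 0.1, -1.6]
opening: 0.561
grasp_force: 30.0
```

Emit:
{"method": "jog_arm", "body": {
  "delta_pos": [
    [0,0,-2],
    [0,0,-3.5],
    [0,0,-4.5],
    [0,0,-5.1],
    [0,0,-5.4],
    [0,0,-5.6],
    [0,0,-5.7],
    [0,0,-5.73],
    [0,0,-5.73]
  ],
  "turn": [0,0,0,0,0,0,0,0,0],
  "grip": [1,1,1,1,1,1,1,1,1]
}}

```text
time_s: 13.98
position: [0.458, 0.3159, 0.0181]
tcp_rot: [[-0.994, -0.109, 0.0], [-0.109, 0.994, 0.0], [-0.0, 0.0, -1.0]]
force: [-0.2, 0.6, -1.4]
opening: 0.558
grasp_force: 30.0
```

Emit:
{"method": "jog_arm", "body": {
  "delta_pos": [
    [0,0,-0.03],
    [0,0,-0.06],
    [0,0,-0.06]
  ],
  "turn": [0,0,0],
  "grip": [1,1,1]
}}

```text
time_s: 14.35
position: [0.458, 0.3159, 0.018]
tcp_rot: [[-0.994, -0.109, 0.001], [-0.109, 0.994, 0.0], [-0.001, 0.0, -1.0]]
force: [-1.1, -1.5, 5.0]
opening: 0.559
grasp_force: 30.0
```

Emit:
{"method": "jog_arm", "body": {
  "delta_pos": [
    [0,0,0],
    [0,0,0],
    [0,0,0],
    [0,0,2],
    [0,0,6],
    [0,-4,10],
    [0.8,-10,12],
    [0.8,-16,12],
    [0.8,-22,12],
    [0.8,-28,12],
    [0.8,-32.1,12],
    [0.8,-32.1,10]
  ],
  "turn": [0,0,0,0,0,5,10.5,10.5,10.5,10.5,10.5,10.5],
  "grip": [0.36,0.33,0.33,0.33,0.33,0.2,0,0,0,0,0,0]
}}

```text
time_s: 15.85
position: [0.4678, -0.0085, 0.1181]
tcp_rot: [[-0.959, -0.284, 0.005], [-0.284, 0.959, -0.002], [-0.004, -0.003, -1.0]]
force: [0.4, 0.2, -0.5]
opening: 1.0
grasp_force: 0.0
```

Emit:
{"method": "jog_arm", "body": {
  "delta_pos": [
    [0,0,-3],
    [0,0,-6],
    [0,0,-8],
    [0,0,-9.5],
    [0,0,-10.5],
    [0,0,-10.9],
    [0,0,-10.9],
    [0,0,-10.9]
  ],
  "turn": [0,0,0,0,0,0,0,0],
  "grip": [0,0,0,0,0,0,0,0]
}}

```text
time_s: 16.85
position: [0.4662, -0.0052, 0.0087]
tcp_rot: [[-0.957, -0.289, 0.001], [-0.289, 0.957, -0.0], [-0.001, -0.001, -1.0]]
force: [-0.4, 0.6, 0.4]
opening: 0.995
grasp_force: 0.0
```

Emit:
{"method": "jog_arm", "body": {
  "delta_pos": [
    [0,0,0],
    [0,0,0],
    [0,0,0],
    [0,0,0],
    [0,0,0],
    [0,0,0],
    [0,0,0],
    [0,0,0]
  ],
  "turn": [0,0,0,0,0,0,0,0],
  "grip": [0.4,0.6,1,1,1,1,1,1]
}}

```text
time_s: 17.85
position: [0.4658, -0.0051, 0.0082]
tcp_rot: [[-0.957, -0.289, -0.0], [-0.289, 0.957, 0.0], [0.0, 0.0, -1.0]]
force: [-0.1, 0.4, -0.4]
opening: 0.36
grasp_force: 29.9
```

Emit:
{"method": "jog_arm", "body": {
  "delta_pos": [
    [0,0,1],
    [0,0,4],
    [0,0,8],
    [0,0,13],
    [2,-5,18],
    [6,-10,20],
    [10,-16,20],
    [10,-18,20],
    [10,-18,20],
    [10,-18,20],
    [10,-18,20]
  ],
  "turn": [0,0,0,0,-10,-20,-23.4,-23.4,-23.4,-23.4,-23.4],
  "grip": [1,1,1,1,1,1,1,1,1,1,1]
}}

```text
time_s: 19.23
position: [0.5648, -0.1836, 0.208]
tcp_rot: [[-0.993, 0.114, -0.002], [0.114, 0.993, 0.001], [0.002, 0.001, -1.0]]
force: [0.2, -0.0, -1.7]
opening: 0.358
grasp_force: 29.9
```

```bash
python3 look.py w5
```

```text
19.27 [ 565.1 -183.7  208.2] phi 83.5 open 0.356 gf 29.9
```

View pics/w5.png

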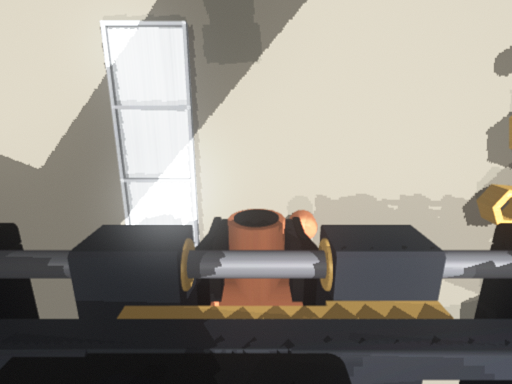

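The tray's near corners are at (102,22) and (187,22), with its dividers at rows 107 and 180. The tee is held.

Run:
```python
import pickle
from fit import *
c=pickle.load(open("w5.pkl","rb"))
print((unproj(c,[[102,21],[187,22],[112.5,107],[191,107],[122,180],[194.5,180]],.01)*1000).round(1))
B=np.array([[a,b*46,10] for a in(-134,-44,44) for b in(-1,1)],float);print((place(B,.5246,-.3038,-6.7)*1000).round(1))
```

```text
[[ 388.7 -331.1   10. ]
 [ 400.  -240.4   10. ]
 [ 477.5 -341.5   10. ]
 [ 487.8 -251.3   10. ]
 [ 564.1 -351.    10. ]
 [ 574.3 -262.    10. ]]
[[ 386.1 -333.9   10. ]
 [ 396.9 -242.5   10. ]
 [ 475.5 -344.4   10. ]
 [ 486.3 -253.    10. ]
 [ 562.9 -354.6   10. ]
 [ 573.7 -263.2   10. ]]
```

Emit:
{"method": "jog_arm", "body": {
  "delta_pos": [
    [-4,-3,0],
    [-8,-6,-3],
    [-12,-9,-6],
    [-14.4,-10.6,-9],
    [-14.4,-10.6,-12],
    [-14.4,-10.6,-15],
    [-14.4,-10.6,-17],
    [-14.4,-10.6,-18.3],
    [-14.4,-10.6,-19],
    [-14.4,-10.6,-19.4],
    [-14.4,-10.6,-19.6],
    [-14.4,-10.6,-19.7]
  ],
  "turn": [0,0,0,0,0,0,0,0,0,0,0,0],
  "grip": [1,1,1,1,1,1,1,1,1,1,1,1]
}}

```text
time_s: 20.78
position: [0.4221, -0.2914, 0.0116]
tcp_rot: [[-0.993, 0.115, 0.001], [0.115, 0.993, -0.001], [-0.001, -0.001, -1.0]]
force: [-0.6, -0.6, -2.2]
opening: 0.358
grasp_force: 29.9
```

Emit:
{"method": "jog_arm", "body": {
  "delta_pos": [
    [0,0,0],
    [0,0,-0.03],
    [0,0,-0.03]
  ],
  "turn": [0,0,0],
  "grip": [1,1,1]
}}

```text
time_s: 21.15
position: [0.4219, -0.2913, 0.0112]
tcp_rot: [[-0.993, 0.115, 0.0], [0.115, 0.993, -0.0], [-0.0, -0.0, -1.0]]
force: [-0.5, -1.0, 0.4]
opening: 0.362
grasp_force: 29.9
```

Emit:
{"method": "jog_arm", "body": {
  "delta_pos": [
    [0,0,0],
    [0,0,0],
    [0,0,0],
    [0,0,2],
    [0,0,6],
    [1,4,11],
    [2,10,15],
    [3,16,18],
    [4,22,18],
    [4.5,28,18],
    [4.5,34,18],
    [4.5,40,16]
  ],
  "turn": [0,0,0,0,0,0,0,0,0,0,0,0],
  "grip": [0.55,0.5,0.5,0.5,0.5,0.4,0,0,0,0,0,0]
}}

```text
time_s: 22.65
position: [0.468, 0.1014, 0.1747]
tcp_rot: [[-0.993, 0.115, 0.004], [0.115, 0.993, -0.0], [-0.004, 0.0, -1.0]]
force: [0.8, -0.6, -0.3]
opening: 0.995
grasp_force: 0.0
```

```bash
python3 look.py w6 narrow_sleeve,467,140,0
```

```text
22.7 [464.6 108.  172.3] phi 83.6 open 0.997 gf 0.0
narrow_sleeve [466.1 140.5  24. ] 0.173 [[292. 168.]]
```

Emit:
{"method": "jog_arm", "body": {
  "delta_pos": [
    [0,3.2,-2],
    [0,3.2,-6],
    [0,3.2,-10],
    [0,3.2,-13],
    [0,3.2,-14.5],
    [0,3.2,-15.2],
    [0,3.2,-15.4],
    [0,3.2,-15.4],
    [0,3.2,-15.4]
  ],
  "turn": [0,0,0,0,0,0,0,0,0],
  "grip": [0,0,0,0,0,0,0,0,0]
}}

```text
time_s: 23.82
position: [0.4674, 0.1314, 0.0204]
tcp_rot: [[-0.993, 0.115, 0.002], [0.115, 0.993, 0.0], [-0.002, 0.0, -1.0]]
force: [-0.7, 0.7, 0.6]
opening: 1.001
grasp_force: 0.0
```

Emit:
{"method": "jog_arm", "body": {
  "delta_pos": [
    [0,0,0],
    [0,0,0],
    [0,0,0],
    [0,0,0],
    [0,0,0],
    [0,0,0],
    [0,0,0],
    [0,0,0]
  ],
  "turn": [0,0,0,0,0,0,0,0],
  "grip": [0.4,0.55,0.65,1,1,1,1,1]
}}

```text
time_s: 24.82
position: [0.4669, 0.1314, 0.0196]
tcp_rot: [[-0.993, 0.115, 0.0], [0.115, 0.993, -0.0], [-0.0, -0.0, -1.0]]
force: [0.8, -0.2, 0.1]
opening: 0.305
grasp_force: 30.0
```

Emit:
{"method": "jog_arm", "body": {
  "delta_pos": [
    [0,0,1],
    [0,0,4],
    [0,0,8],
    [0,-5,12],
    [1,-11,14],
    [2,-17,14],
    [3,-23,14],
    [4,-29,14],
    [5,-35,14],
    [5.9,-41,14],
    [5.9,-43.4,13],
    [5.9,-43.4,11]
  ],
  "turn": [0,0,0,0,0,0,0,0,0,0,0,0],
  "grip": [1,1,1,1,1,1,1,1,1,1,1,1]
}}

```text
time_s: 26.32
position: [0.5259, -0.305, 0.1301]
tcp_rot: [[-0.993, 0.118, 0.002], [0.118, 0.993, -0.002], [-0.002, -0.001, -1.0]]
force: [-0.3, 0.2, 0.1]
opening: 0.307
grasp_force: 30.0
```

```bash
python3 look.py w7 tee,438,-292,83
python3 - <<'E'
from rig import *
from fit import *
c=capture("scene");p=proj(c,[.526,-.3,.1])[0].astype(int);print(p);x,y=max(p[0]-75,0),max(p[1]-75,0)
cv2.imwrite("pics/s7.png",cv2.resize(c["color"][y:y+150,x:x+200],None,fx=4,fy=4,interpolation=cv2.INTER_CUBIC))
print(read_state()["position"])
E
```

```text
26.38 [ 523.8 -302.   126.7] phi 83.3 open 0.305 gf 30.0
tee [ 440.6 -294.1   84.2] 0.066 [[260.  84.]]
[169 110]
[ 0.52350311 -0.30091174  0.12742858]
```

View pics/s7.png

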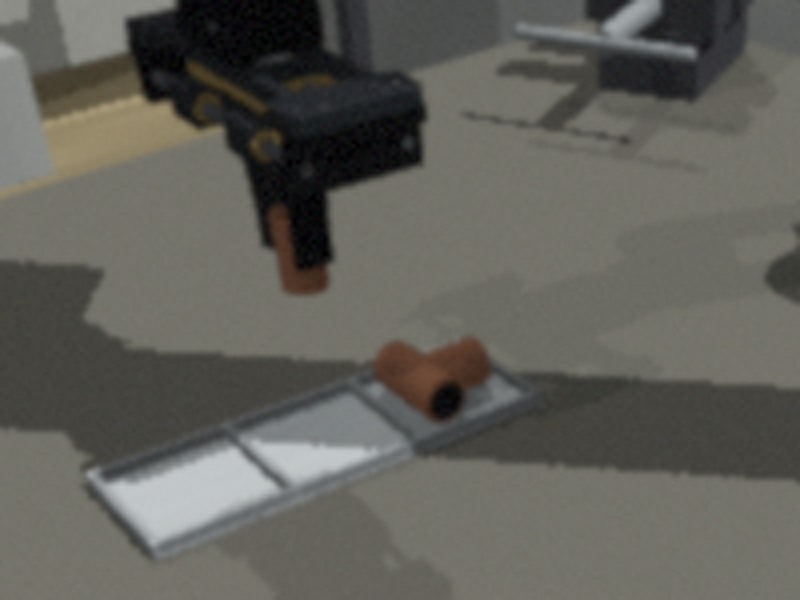

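The sleeve hangs upright at (300,250), and the tee lies flat in its bay at (430,380).

Emit:
{"method": "jog_arm", "body": {
  "delta_pos": [
    [0,0,0],
    [0,0,-3],
    [0,0,-6],
    [0,0,-8],
    [0,0,-9.3],
    [0,0,-10],
    [0,0,-10.3],
    [0,0,-10.4],
    [0,0,-10.4]
  ],
  "turn": [0,0,0,0,0,0,0,0,0],
  "grip": [1,1,1,1,1,1,1,1,1]
}}

```text
time_s: 27.55
position: [0.5261, -0.3029, 0.0262]
tcp_rot: [[-0.993, 0.115, 0.001], [0.115, 0.993, -0.001], [-0.001, -0.001, -1.0]]
force: [-0.0, 0.0, 0.5]
opening: 0.304
grasp_force: 30.0
```

Emit:
{"method": "jog_arm", "body": {
  "delta_pos": [
    [0,0,-0.15],
    [0,0,-0.25],
    [0,0,-0.32],
    [0,0,-0.36],
    [0,0,-0.38],
    [0,0,-0.38]
  ],
  "turn": [0,0,0,0,0,0],
  "grip": [1,1,1,1,1,1]
}}

```text
time_s: 28.3
position: [0.5259, -0.3027, 0.0226]
tcp_rot: [[-0.993, 0.115, 0.0], [0.115, 0.993, -0.0], [-0.0, -0.0, -1.0]]
force: [-0.8, 0.5, 5.6]
opening: 0.308
grasp_force: 30.0
```

Emit:
{"method": "jog_arm", "body": {
  "delta_pos": [
    [0,0,0],
    [0,0,0],
    [0,0,0],
    [0,0,3],
    [0,0,8],
    [1,5,13],
    [3,11,16],
    [5,17,18],
    [7,22,18],
    [9,28,18],
    [11,33,18],
    [12.4,38,18]
  ],
  "turn": [0,0,0,0,0,5,10,15,20,25.5,25.5,25.5],
  "grip": [0.58,0.55,0.55,0.55,0.55,0.4,0,0,0,0,0,0]
}}

```text
time_s: 29.8
position: [0.6505, 0.0797, 0.2018]
tcp_rot: [[-0.946, -0.324, 0.001], [-0.324, 0.946, 0.0], [-0.001, -0.0, -1.0]]
force: [0.2, -1.0, -0.2]
opening: 0.995
grasp_force: 0.0
```

Emit:
{"method": "jog_arm", "body": {
  "delta_pos": [
    [0,4,0],
    [0,4,0],
    [0,4,0],
    [0,4,0]
  ],
  "turn": [0,0,0,0],
  "grip": [0,0,0,0]
}}

```text
time_s: 30.3
position: [0.6499, 0.1158, 0.2018]
tcp_rot: [[-0.947, -0.322, -0.0], [-0.322, 0.947, -0.0], [0.0, -0.0, -1.0]]
force: [-0.1, 1.1, -0.4]
opening: 0.999
grasp_force: 0.0
```

```bash
python3 look.py w8 hex_nut,650,120,-11
```

```text
30.35 [649.9 115.8 201.8] phi 108.8 open 1.003 gf 0.0
hex_nut [659.8 120.8   6.4] 0.856 [[261. 170.]]
```

Emit:
{"method": "jog_arm", "body": {
  "delta_pos": [
    [0,0.5,-3],
    [0,0.5,-8],
    [0,0.5,-13],
    [0,0.5,-16],
    [0,0.5,-18],
    [0,0.5,-19],
    [0,0.5,-19.3],
    [0,0.5,-19.3],
    [0,0.5,-19.3]
  ],
  "turn": [0,0,0,0,0,0,0,0,0],
  "grip": [0,0,0,0,0,0,0,0,0]
}}

```text
time_s: 31.48
position: [0.6507, 0.1225, 0.0101]
tcp_rot: [[-0.946, -0.324, 0.002], [-0.324, 0.946, 0.0], [-0.002, -0.001, -1.0]]
force: [0.7, -0.0, -0.4]
opening: 1.001
grasp_force: 0.0
```

Emit:
{"method": "jog_arm", "body": {
  "delta_pos": [
    [0,0,0],
    [0,0,0],
    [0,0,0],
    [0,0,0],
    [0,0,0],
    [0,0,0],
    [0,0,0],
    [0,0,0]
  ],
  "turn": [0,0,0,0,0,0,0,0],
  "grip": [0.3,0.4,0.5,1,1,1,1,1]
}}

```text
time_s: 32.48
position: [0.6499, 0.1223, 0.0088]
tcp_rot: [[-0.946, -0.324, 0.0], [-0.324, 0.946, -0.0], [-0.0, -0.0, -1.0]]
force: [0.2, -0.1, -1.2]
opening: 0.525
grasp_force: 30.0
```

Emit:
{"method": "jog_arm", "body": {
  "delta_pos": [
    [0,0,1],
    [0,0,4],
    [0,0,8],
    [0,-5,12],
    [0,-11,14],
    [-1,-17,14],
    [-2,-23,14],
    [-3,-29,14],
    [-3.6,-35,14],
    [-3.6,-40,14],
    [-3.6,-43.5,13],
    [-3.6,-43.5,11]
  ],
  "turn": [0,0,0,-5,-10,-15,-20,-25.5,-25.5,-25.5,-25.5,-25.5],
  "grip": [1,1,1,1,1,1,1,1,1,1,1,1]
}}

```text
time_s: 33.98
position: [0.6143, -0.3167, 0.1199]
tcp_rot: [[-0.993, 0.119, 0.004], [0.119, 0.993, -0.003], [-0.004, -0.003, -1.0]]
force: [0.0, 0.5, -1.6]
opening: 0.526
grasp_force: 30.0
```

Emit:
{"method": "jog_arm", "body": {
  "delta_pos": [
    [0,0,0],
    [0,0,-3],
    [0,0,-6],
    [0,0,-8],
    [0,0,-9.3],
    [0,0,-10],
    [0,0,-10.3],
    [0,0,-10.3]
  ],
  "turn": [0,0,0,0,0,0,0,0],
  "grip": [1,1,1,1,1,1,1,1]
}}

```text
time_s: 34.98
position: [0.6142, -0.3129, 0.0164]
tcp_rot: [[-0.993, 0.115, 0.001], [0.115, 0.993, -0.001], [-0.001, -0.0, -1.0]]
force: [0.6, -1.3, -1.6]
opening: 0.526
grasp_force: 30.0
```

Emit:
{"method": "jog_arm", "body": {
  "delta_pos": [
    [0,0,-0.15],
    [0,0,-0.25],
    [0,0,-0.35],
    [0,0,-0.4],
    [0,0,-0.42],
    [0,0,-0.42]
  ],
  "turn": [0,0,0,0,0,0],
  "grip": [1,1,1,1,1,1]
}}

```text
time_s: 35.72
position: [0.6139, -0.3126, 0.0118]
tcp_rot: [[-0.993, 0.115, 0.0], [0.115, 0.993, -0.0], [-0.0, -0.0, -1.0]]
force: [-0.3, -0.1, -0.2]
opening: 0.523
grasp_force: 30.0
```

Emit:
{"method": "jog_arm", "body": {
  "delta_pos": [
    [0,0,-0.03],
    [0,0,-0.03]
  ],
  "turn": [0,0],
  "grip": [1,1]
}}

```text
time_s: 35.98
position: [0.6138, -0.3126, 0.0118]
tcp_rot: [[-0.993, 0.115, 0.0], [0.115, 0.993, -0.0], [-0.0, -0.0, -1.0]]
force: [-0.8, 1.2, 2.7]
opening: 0.529
grasp_force: 30.0
```

Contact. Release, lift, and move clear.

Emit:
{"method": "jog_arm", "body": {
  "delta_pos": [
    [0,0,0],
    [0,0,0],
    [0,0,0],
    [0,0,2],
    [0,0,6],
    [0,0,11],
    [0,5,16],
    [0,11,20],
    [0,17,22],
    [0,22,22],
    [0,22,22],
    [0,22,22]
  ],
  "turn": [0,0,0,0,0,0,0,0,0,0,0,0],
  "grip": [0.38,0.35,0.35,0.35,0.35,0.35,0.35,0.35,0.35,0.35,0.35,0.35]
}}

```text
time_s: 37.48
position: [0.6141, -0.0926, 0.2325]
tcp_rot: [[-0.993, 0.114, 0.002], [0.114, 0.993, -0.001], [-0.002, -0.001, -1.0]]
force: [0.3, 0.2, -0.6]
opening: 0.653
grasp_force: 0.0
```

```bash
python3 look.py w9 hex_nut,613,-313,-10 narrow_sleeve,526,-303,0 tee,440,-293,83
python3 - <<'E'
from rig import *
from fit import *
c=capture("top");cv2.imwrite("pics/t9.png",cv2.resize(c["color"],(800,600)))
for k,x,y,th in(("elbow",547,323,96),("wide_sleeve",458,316,0),("tee",438,-292,83),("narrow_sleeve",526,-302,0),("hex_nut",613,-313,-10)):
    v,f=fit([c],MODELS[k],x/1e3,y/1e3,[th]);print(k,v.round(1),round(f,3))
E
```

```text
37.52 [614.1 -93.5 232. ] phi 83.4 open 0.65 gf 0.0
hex_nut [ 613.8 -314.9   22.3] 0.393 [[ 87. 181.]]
narrow_sleeve [ 526.  -303.9   10.9] 0.154 [[ 76. 111.]]
tee [ 438.8 -294.1   84.2] 0.194 [[63. 31.]]
elbow [548.4 324.7  96.5] 0.155
wide_sleeve [458.8 316.2  12.2] 0.161
tee [ 441.6 -294.9   83.7] 0.175
narrow_sleeve [ 526.  -301.8   24.8] 0.247
hex_nut [ 614.5 -313.7   31.8] 0.162
```

View pics/t9.png

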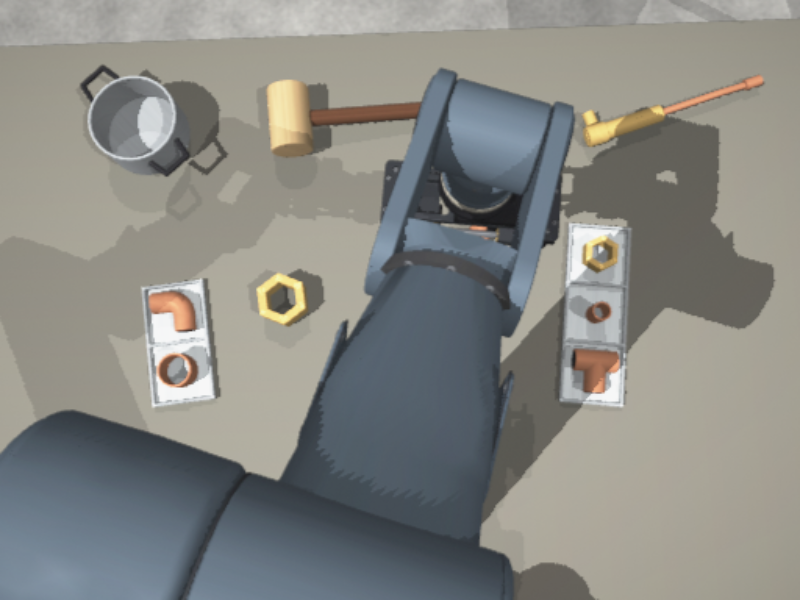

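All five fittings sit flat and within about 3 mm of their bay centres. The end cap was never touched, and the arm is clear.

```bash
python3 -c "
from rig import *
print(hand_in())"
```

```text
the job is handed in; nothing more can be done
None
```

The job is handed in at about 38 s: the elbow and wide sleeve are in the two-bay tray, and the tee, narrow sleeve and 46 mm nut are in the three-bay tray. All five measured within about 3 mm of their bay centres, and the end cap was not touched.

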